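# Feel along the spoon handle

### The arm

A 6-joint arm with a two-finger parallel gripper is mounted at the origin on the work surface. World frame = base frame: x ahead of the robot, y to its left, z up, the work surface at z = 0. Lengths are in m, angles in rad, forces in N, time in s.
With the tool pointing down it reaches from about 0.4 to 0.925 m from the base axis. Payload 3.4 kg.
Tool frame: the origin (TCP) lies on the front face of the gripper's body, between the roots of the fingers; the fingertips stand 73 mm ahead of it and the grasp point (between the pads) lies env.hold_point_z ahead of it (env.hold_point_z is the distance from the TCP to the grasp point, in m); z points along the fingers, y is the direction in which the jaws open and shut (so a half turn about z gives the same grasp; the last joint's range is limited). The gripper opens to 85 mm and grips with 20 to 120 N. Pads are 22 mm wide; open, the fingers measure 114 mm over their backs; the gripper's body (76 mm by 85 mm) begins 54 mm behind the grasp point. The pads swing forward as they close: fully open they stand 13 mm farther back than shut.
Start: joints at [-0.073, 0.307, 1.506, -0, 1.328, -0.073], TCP at [0.575, -0, 0.304] pointing down, gripper open.
Joint ranges: [-3.12, 3.12], [-1.05, 2.28], [0.14, 2.33], [-1.42, 4.57], [0.1, 2.73], [-2.68, 2.68]. Speed limits (rad/s): [2.57, 2.57, 3.14, 3.14, 3.14, 3.14].

### API

Orientations are given as a rotation vector (axis times angle).
In Python, from rig import env gives the robot as it stands.
- The arm moves only by the tool play_rows, never from a script. Its argument "moves" is a list of rows, each a list of 3 entries, a list of its own where there are three numbers: the shift along the world's x, y, z in mm, then the turn, a rotation vector about the world's x, y, z in rad, then the closure, from 0 (fully open) to 1 (shut). In form: [[[dx, dy, dz], [ax, ay, az], grip], ...]. A call has 1 to 12 rows; each row is the pose to reach, as a shift and turn from the pose commanded when the call began; what a row does not reach only later rows make up. A row lasts 1/12 s, in which the tool goes at most 41.7 mm and 7.16 degrees, less where a joint would pass 70% of its speed; a pose out of reach is approached as far as the arm can. A call with a gripper value outside its range is refused whole. The fingers move at their own pace and stop on an object; the grip force is fixed at half the most. Time passes only in rows, so rows that repeat a pose let the fingers close. It gives the time, the measured TCP pose, the force and the opening at its end, in the units of the state.
- env.sense(): the state, without advancing time (a new reading comes with each control period).
- env.capture(name): name is "scene" or "side" or "wrist"; returns (picture, depth): 384x512x3 uint8, red, green, blue; 384x512 float32, m along the optical axis (not along the pixel's ray), 0 where there is no reading.
- env.camera_info(name): a dict with "fovy" (degrees; the focal length in pixels is half the picture's height over the tangent of half this angle, whatever the lens; pixels are square), "cx", "cy" (the principal point, pixels), "R" (3x3) and "t" (3): a world point X has camera coordinates R X + t. Camera axes: x right, y down, z forward; pixel columns grow to the right and rows downward; lengths in m; the calibration is good to about 2 mm. A picture is of the moment at which its call begins: read the wrist's pose just before it. camera_info takes no time and is no camera call; for the wrist camera it gives the pose at the moment of the call.
- env.job_done(): hands the job in, once; it reports no verdict.
Trained networks look in the newest picture that a camera, given by its name, has taken for a name from the list of things; names that differ only in an ending like _2 or _b are one class to them, and where a whole thing is asked for, a point or a joint stands for the part that bears it (a point fixed in the world has none). Each returns a list of dicts, best first, with "p" (0 to 1); they miss things now and then, are a little off and sometimes report something else, mostly with a low value. They report only what shows in the picture. A call takes as long as a camera call.
- env.find_in(thing, camera): "at" ([x, y, z] in m, in world coordinates, good to about 4 mm: the middle of the surface that is visible of it).
- env.trace(thing, camera): "region" (384x512 bool, what is visible of it).
The state is a dict: "clock": time; "q": joint angles; "dq": joint speeds; "effort": joint torques, N m; "tool_pos": TCP position; "tool_rot": TCP orientation; "contact_force": force on the tool from outside, world axes, zero at the start; "wrist_torque": the same for the moment, N m; "opening": finger opening in m.
Only numpy, scipy, OpenCV 4.12 (cv2) and the standard library are available. Lean on these libraries where they do the work, as an engineer would, in place of code of your own. Each camera call takes 0.05 s, during which the arm holds its last target.

### The job

Feel the carved spoon blank for rough spots: with the fingertips together, run along the upper face of its curved handle from the bowl to the tip, touching each of the seven pencil marks in turn. Touch lightly, so that the sprung board under the spoon sinks only a few millimetres and never goes right down. Do not lift the spoon or push it out of place, leave the tools and the jar alone, and finish with the hand clear.

Things in the scene. Friction and masses are not known exactly. Their poses are not given: they have to be found in the camera images.
- spoon: pale wooden spoon blank, loose, 0.25 kg, 367 mm long, 24 mm thick, flat on the sprung board. Origin: on its underside, mid handle; x from bowl to handle tip, z up. Round bowl 84 mm across centred at x = -185 mm; handle 26 mm wide at the bowl, 20 mm at its tip (x = 140 mm), a flat S with middle line y = 22 mm * sin(180 deg * x / 120 mm). Its upper face is flat, level with the bowl's rim
- rest: sprung rest under the spoon, screwed to the bench: dark baseboard, four springs, and a wooden board, both 420 x 150 mm (x = -255 to 165 mm). Board's upper face 47 mm above the bench unpressed. Origin: on the bench top under the spoon's origin, axes along the spoon's. Six pegs on the board, 10 mm thick, 16 mm tall (8 mm below the spoon's upper face), keep the spoon from sliding (2 to 5 mm play)
- board (a joint): how far the sprung board has sunk, in m: 0 at rest, 0.015 right down on its stop. It stays level. Pressing the spoon with 2 to 4 N starts it sinking, then about 0.5 N more for each mm; it springs back when let go
- mark0 (a point): the first (next to the bowl) of seven thin dark pencil marks across the handle: the point on the upper face of the handle, on its middle line, at x = -120 mm of the spoon; axes as the spoon's (z up). The upper face is 71 mm above the bench when not pressed
- mark1 (a point): the second of seven thin dark pencil marks across the handle: the point on the upper face of the handle, on its middle line, at x = -80 mm of the spoon; axes as the spoon's (z up). The upper face is 71 mm above the bench when not pressed
- mark2 (a point): the third of seven thin dark pencil marks across the handle: the point on the upper face of the handle, on its middle line, at x = -40 mm of the spoon; axes as the spoon's (z up). The upper face is 71 mm above the bench when not pressed
- mark3 (a point): the fourth (mid handle) of seven thin dark pencil marks across the handle: the point on the upper face of the handle, on its middle line, at x = 0 mm of the spoon; axes as the spoon's (z up). The upper face is 71 mm above the bench when not pressed
- mark4 (a point): the fifth of seven thin dark pencil marks across the handle: the point on the upper face of the handle, on its middle line, at x = 40 mm of the spoon; axes as the spoon's (z up). The upper face is 71 mm above the bench when not pressed
- mark5 (a point): the sixth of seven thin dark pencil marks across the handle: the point on the upper face of the handle, on its middle line, at x = 80 mm of the spoon; axes as the spoon's (z up). The upper face is 71 mm above the bench when not pressed
- mark6 (a point): the seventh and last (20 mm from the handle's tip) of seven thin dark pencil marks across the handle: the point on the upper face of the handle, on its middle line, at x = 120 mm of the spoon; axes as the spoon's (z up). The upper face is 71 mm above the bench when not pressed
- gouge: bystander: gouge with a wooden handle, loose, 190 mm long, 28 mm thick, lying on the bench beside the rest; origin underneath, about a third of the length from the handle's end
- hook_knife: bystander: hook knife with a wooden handle, loose, 160 mm long, 26 mm thick, lying on the bench beside the rest; origin underneath, about a third of the length from the handle's end
- wax_tin: bystander: small closed jar, loose, 56 mm across, 55 mm tall, standing on the bench beside the rest; origin: centre of its underside

How it is judged:
By the outcome, as a careful person would: the job done as asked, in the order asked, and still so for the second after the job is handed in, with the robot touching nothing.
It also fails if it takes over 48 s, if anything falls off the work surface, if the arm or the gripper's body presses on something with over 40 N, if the wrist force passes 120 N, or if a joint passes its speed limit or range.

## Working session

There is one attempt and no reset: what is moved stays moved. The work goes in short steps, Python scripts to look and compute and a tool call to move; the robot and the scene stay as the last step left them, time stands still between calls to the robot, and variables do not carry over. Pictures are saved under pics/ and viewed, and the job is handed in when it is done.

Besides the shell and the picture viewer there is one more tool, called after "Call:" as a command line: name --argument value ..., lists and objects as JSON in quotes. play_rows: Moves the arm, as the interface text tells. Its arguments: {"type":"object","properties":{"moves":{"type":"array"}},"required":["moves"]}

```bash
mkdir -p pics; ls; python3 - <<'E'
from rig import env
import cv2,numpy as np
print(env.sense(), env.hold_point_z)
for n in ["scene","side","wrist"]:
    p,d=env.capture(n); cv2.imwrite(f"pics/{n}0.png",p[:,:,::-1]); np.savez(f"{n}0.npz",p=p,d=d,**env.camera_info(n))
    print(n,env.camera_info(n))
E
```

```text
pics
{'clock': 0.0, 'q': array([-7.35075795e-02,  3.07575238e-01,  1.50767837e+00,  1.29559568e-05,
        1.32840560e+00, -7.35205270e-02]), 'dq': array([ 1.12867106e-03, -1.29089354e-03,  7.49955760e-05,  2.81990340e-04,
        7.60486303e-04, -5.55841593e-04]), 'effort': array([-2.40806599e-03, -4.57556927e+01, -2.51919490e+01, -3.95127336e-04,
        1.32516641e-02, -2.41733758e-06]), 'tool_pos': array([5.74446632e-01, 1.56332614e-05, 3.02977733e-01]), 'tool_rot': array([-2.22031788e+00, -2.22033969e+00,  2.10456934e-03]), 'contact_force': array([-0.55360779, -0.64467756, -0.52292562]), 'wrist_torque': array([ 0.04603268, -0.02638413, -0.015842  ]), 'opening': 0.08558825640485804} 0.0539
scene {'fovy': 56.6691830581016, 'cx': 254.99534510484938, 'cy': 190.81895933172638, 'R': array([[-0.06523936,  0.99786378,  0.00342197],
       [ 0.80800604,  0.05483833, -0.58661657],
       [-0.58555108, -0.03550552, -0.80985757]]), 't': array([ 0.01120902, -0.40284903,  1.13696111])}
side {'fovy': 53.23532255399207, 'cx': 255.16376050765524, 'cy': 193.13115766651086, 'R': array([[-0.9906894 , -0.1355495 , -0.01268268],
       [-0.08689491,  0.7012908 , -0.70755953],
       [ 0.10480359, -0.69986966, -0.70653992]]), 't': array([0.54087675, 0.11127665, 0.65138168])}
wrist {'fovy': 71.35363320390303, 'cx': 255.16175469150534, 'cy': 192.8885687883989, 'R': array([[ 9.99997748e-01,  4.78002541e-05, -2.12179647e-03],
       [ 6.30748717e-04, -9.61267966e-01,  2.75614768e-01],
       [-2.02644052e-03, -2.75615486e-01, -9.61265831e-01]]), 't': array([-0.57367797, -0.03534059,  0.37910454])}
```

View pics/scene0.png

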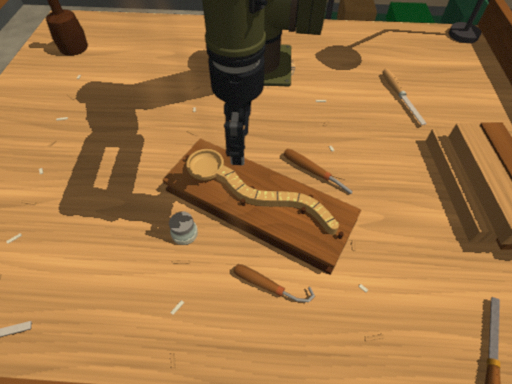

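View pics/side0.png

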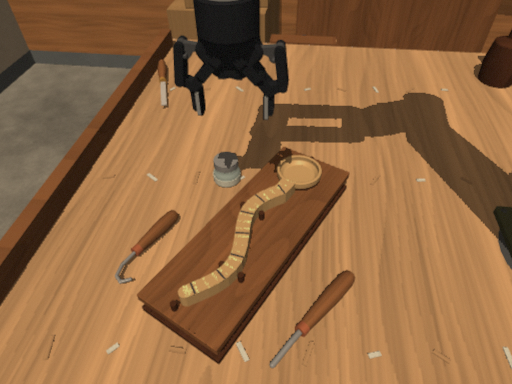

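View pics/wrist0.png

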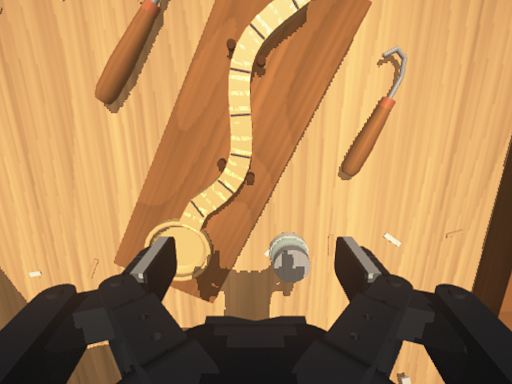

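The spoon lies diagonally across the rest: the bowl is near the robot (wrist ≈(180,250)) and the handle tip is farther out. The seven marks are visible in the scene and side views, the jar is beside the bowl, and the gouge and hook knife lie on either side. Next I'll fit the pose.

```bash
cat > h.py <<'E'
import numpy as np,cv2
from scipy.optimize import least_squares
def cloud(d,ci,mask):
    f=192/np.tan(np.radians(ci['fovy'])/2)
    v,u=np.nonzero(mask&(d>0)); z=d[v,u]
    C=np.c_[(u-ci['cx'])/f*z,(v-ci['cy'])/f*z,z]
    return (C-ci['t'])@ci['R'], u,v
def proj(X,ci):
    f=192/np.tan(np.radians(ci['fovy'])/2)
    C=X@ci['R'].T+ci['t']; return np.c_[f*C[:,0]/C[:,2]+ci['cx'],f*C[:,1]/C[:,2]+ci['cy']]
mid=lambda x:0.022*np.sin(np.pi*x/0.12)
def outline():
    # dense raster of the top face in spoon frame
    x=np.linspace(-.15,.14,400); w=np.interp(x,[-.15,.14],[.013,.010])
    s=np.gradient(mid(x),x); n=np.c_[-s,np.ones_like(s)]/np.sqrt(1+s**2)[:,None]
    c=np.c_[x,mid(x)]
    handle=np.r_[c+n*w[:,None],(c-n*w[:,None])[::-1]]
    a=np.linspace(0,2*np.pi,200); bowl=np.c_[-.185+.042*np.cos(a),.042*np.sin(a)]
    return handle,bowl
H=outline()
def sd(p): # signed distance in mm (positive inside)
    S=4000.
    hs=[(h*S).astype(np.float32) for h in H]
    return np.array([max(cv2.pointPolygonTest(h,(float(q[0]*S),float(q[1]*S)),True) for h in hs) for q in p])/S*1000
g=np.arange(-.26,.2,.001); gy=np.arange(-.08,.08,.001)
GX,GY=np.meshgrid(g,gy)
SD=sd(np.c_[GX.ravel(),GY.ravel()]).reshape(GX.shape)
from scipy.interpolate import RegularGridInterpolator as RGI
I=RGI((gy,g),SD,bounds_error=False,fill_value=-60)
def tow(P,th,p2): c,s=np.cos(th),np.sin(th); return p2@np.array([[c,s],[-s,c]])+np.array(P)
def tos(P,th,w): c,s=np.cos(th),np.sin(th); return (w-np.array(P))@np.array([[c,-s],[s,c]])
E
python3 - <<'E'
from rig import env
from h import *
from scipy.optimize import minimize
for n in ["scene","side","wrist"]:
    p,d=env.capture(n); ci=env.camera_info(n)
    r=env.trace("spoon",n); print(n,[(x['p'],x['region'].sum()) for x in r])
    if not r: continue
    m=r[0]['region']
    for t in ["mark0","mark3","mark6"]:
        print(t,[(round(x['p'],2),x['at']) for x in env.find_in(t,n)[:2]])
    X,u,v=cloud(d,ci,m); 
    top=np.abs(X[:,2]-.071)<.006
    print(top.sum(), np.median(X[top,2]))
    T=X[top,:2]
    np.savez(f"{n}_top.npz",T=T,X=X,p=p,d=d,m=m,**ci)
    # fit: maximise containment of points; and coverage via image contour
    z=np.median(X[top,2])
    # init
    best=None
    c=T.mean(0); 
    for th0 in np.arange(-np.pi,np.pi,np.pi/12):
        f=lambda q: np.mean(np.minimum(I(tos(q[:2],q[2],T)[:,::-1]),4.)*-1)
        for _ in [0]:
            s=minimize(f,[c[0]+.03*np.cos(th0),c[1]+.03*np.sin(th0),th0],method="Nelder-Mead",options=dict(maxiter=300,initial_simplex=None))
        if best is None or s.fun<best.fun: best=s
    print("fit",best.x,np.degrees(best.x[2]),best.fun)
print(env.sense()['clock'])
E
```

```text
scene [(0.71, np.int64(2933))]
mark0 [(0.56, [0.5464, 0.0101, 0.0697])]
mark3 [(0.56, [0.5464, 0.0101, 0.0697])]
mark6 [(0.56, [0.5464, 0.0101, 0.0697])]
1779 0.07143980624359933
fit [0.55968677 0.07007196 1.11262481] 63.74870566791241 -2.8738167859922092
side [(0.58, np.int64(4284))]
mark0 [(0.64, [0.5503, 0.0351, 0.0679])]
mark3 [(0.64, [0.5503, 0.0351, 0.0679])]
mark6 [(0.64, [0.5503, 0.0351, 0.0679])]
2721 0.06988286127937232
fit [0.55615466 0.07340555 1.11435399] 63.847780257816446 -3.04425922864433
wrist [(0.67, np.int64(8416))]
mark0 [(0.94, [0.5531, 0.0295, 0.0684]), (0.32, [0.4223, 0.142, 0.0244])]
mark3 [(0.94, [0.5531, 0.0295, 0.0684]), (0.32, [0.4223, 0.142, 0.0244])]
mark6 [(0.94, [0.5531, 0.0295, 0.0684]), (0.32, [0.4223, 0.142, 0.0244])]
6451 0.07061113001221923
fit [0.55837346 0.0731372  1.11290992] 63.7650414341978 -3.1356291248469472
0.9
```

```bash
python3 - <<'E'
from h import *
P=[.558,.0722];th=1.113
ims=[]
for n in ["wrist","side","scene"]:
    D=np.load(n+"_top.npz"); ci={k:D[k] for k in ['fovy','cx','cy','R','t']}
    im=cv2.resize(D['p'][:,:,::-1],None,fx=2,fy=2)
    pr=lambda q: (proj(np.c_[tow(P,th,q),np.full(len(q),.071)],ci)*2+.5).astype(np.int32)
    for h in H: cv2.polylines(im,[pr(h)],True,(255,0,0),1)
    for x in np.arange(-.12,.13,.04):
        s=.022*np.pi/.12*np.cos(np.pi*x/.12); nn=np.array([-s,1])/np.hypot(s,1)
        q=np.array([[x,mid(x)]]); cv2.polylines(im,[pr(np.r_[q+nn*.016,q-nn*.016])],False,(0,0,255),1)
    m=pr(np.array([[-.185,0],[.14,0]])); 
    x0=max(0,min(m[:,0].min(),1024)-110);x1=m[:,0].max()+110;y0=max(0,m[:,1].min()-110);y1=min(768,m[:,1].max()+110)
    c=im[y0:y1,x0:x1]; k=min(800/c.shape[1],600/c.shape[0]); cv2.imwrite(f"pics/ov_{n}.png",cv2.resize(c,None,fx=k,fy=k))
for x in np.arange(-.12,.13,.04): print(round(x,2),tow(P,th,np.array([[x,mid(x)]])))
E
```

```text
-0.12 [[ 0.50496331 -0.03544344]]
-0.08 [[ 0.5397329 -0.007983 ]]
-0.04 [[0.55741179 0.02789815]]
0.0 [[0.558  0.0722]]
0.04 [[0.55858821 0.11650185]]
0.08 [[0.5762671 0.152383 ]]
0.12 [[0.61103669 0.17984344]]
```

View pics/ov_wrist.png

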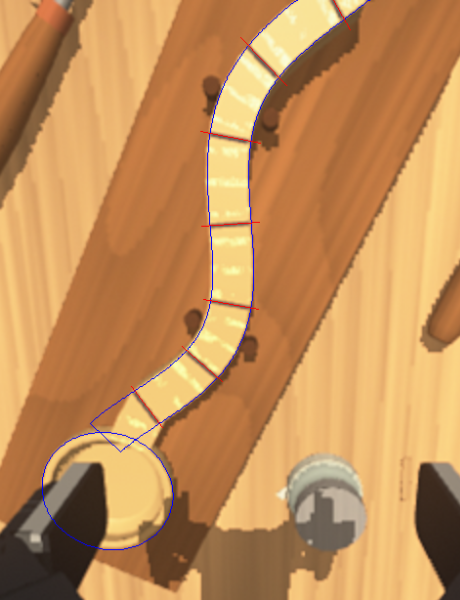

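View pics/ov_side.png

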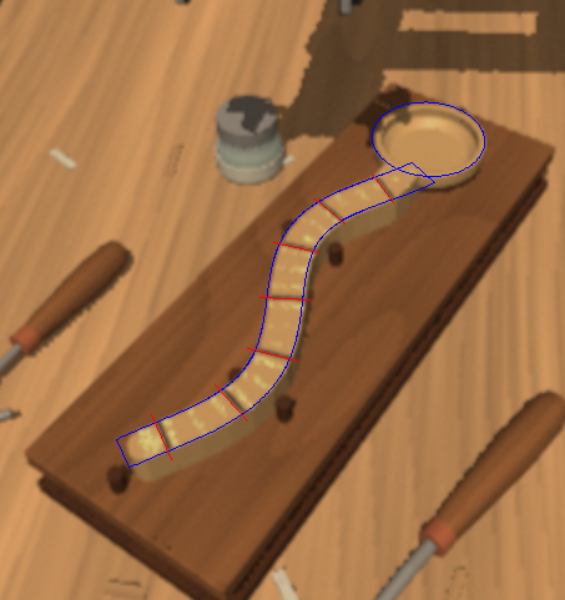

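View pics/ov_scene.png

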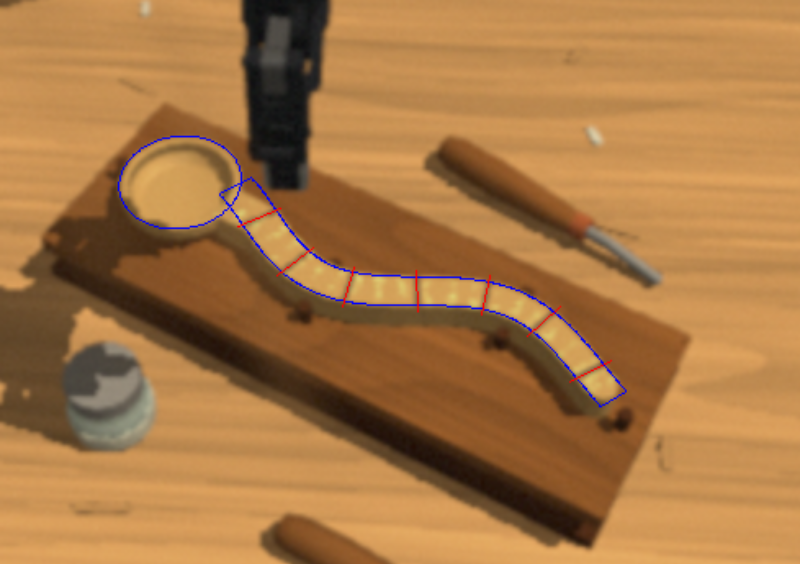

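The overlay follows the handle and lands on all the marks in all three views, to about 1–2 mm. I'll close the fingers and move above mark0.

Call:
play_rows --moves '[[[0,0,0],[0,0,0],1],[[-10,-5,0],[0,0,0],1],[[-25,-12,-10],[0,0,0],1],[[-40,-20,-30],[0,0,0],1],[[-55,-28,-60],[0,0,0],1],[[-65,-33,-90],[0,0,0],1],[[-70,-35,-115],[0,0,0],1],[[-70,-35,-130],[0,0,0],1],[[-70,-35,-140],[0,0,0],1],[[-70,-35,-145],[0,0,0],1],[[-70,-35,-145],[0,0,0],1],[[-70,-35,-145],[0,0,0],1]]'

```text
clock: 1.9
tool_pos: [0.5057, -0.0351, 0.1595]
tool_rot: [2.221, 2.221, 0.001]
contact_force: [-0.3, 0.1, 0.8]
opening: 0.0
```

```bash
python3 - <<'E'
from rig import env
from h import *
s=env.sense(); print({k:np.round(v,4) for k,v in s.items()})
for n in ["side","scene"]:
    p,d=env.capture(n);ci=env.camera_info(n)
    im=p[:,:,::-1].copy()
    tip=s['tool_pos']-[0,0,.073]
    q=proj(np.array([tip,[*tow([.558,.0722],1.113,np.array([[-.12,mid(-.12)]]))[0],.071]]),ci)
    print(q)
    c=q[0].astype(int); a=max(0,c[1]-80); b=max(0,c[0]-100)
    c=cv2.resize(im[a:a+150,b:b+200],None,fx=4,fy=4,interpolation=cv2.INTER_CUBIC)
    for i,x in enumerate(q): cv2.circle(c,(int((x[0]-b)*4),int((x[1]-a)*4)),4,[(0,0,255),(255,0,0)][i],-1)
    cv2.imwrite(f"pics/m0_{n}.png",c)
E
```

```text
{'clock': np.float64(1.9), 'q': array([-0.1527,  0.373 ,  1.837 , -0.    ,  0.9304, -0.1528]), 'dq': array([ 0.0024, -0.0128, -0.0103, -0.0011,  0.0017,  0.0006]), 'effort': array([-7.16000e-02, -4.20405e+01, -1.74491e+01, -5.70000e-03,
        2.42000e-02, -1.40000e-03]), 'tool_pos': array([ 0.5057, -0.0351,  0.1595]), 'tool_rot': array([2.2206e+00, 2.2208e+00, 1.1000e-03]), 'contact_force': array([-0.2795,  0.1213,  0.7538]), 'wrist_torque': array([ 0.0017, -0.0273, -0.0326]), 'opening': np.float64(0.0)}
[[280.15102126 182.51609545]
 [280.28517129 188.78898175]]
[[228.9185391  169.18238345]
 [229.20585881 173.38879206]]
```

View pics/m0_side.png

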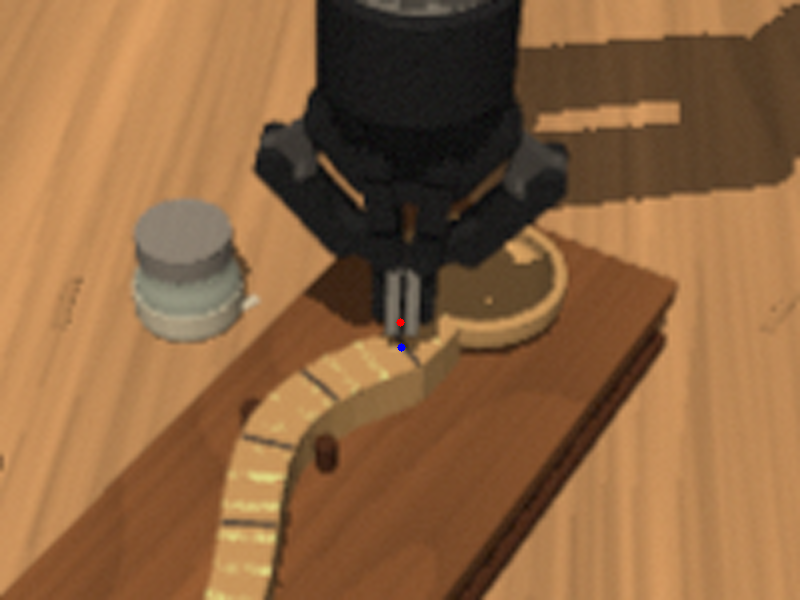

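View pics/m0_scene.png

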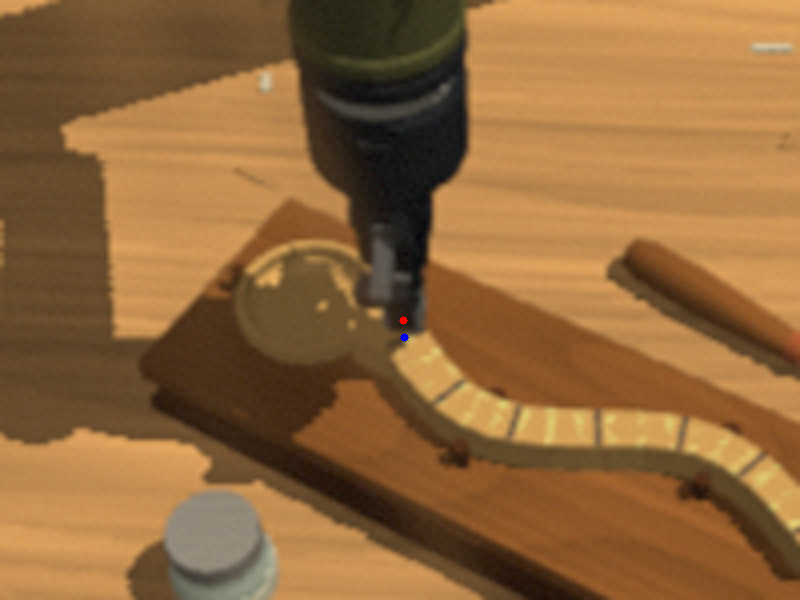

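Fingertips closed and directly above mark0. Lowering gently.

Call:
play_rows --moves '[[[-0.5,0,-3],[0,0,0],1],[[-0.5,0,-6],[0,0,0],1],[[-0.5,0,-9],[0,0,0],1],[[-0.5,0,-11],[0,0,0],1],[[-0.5,0,-12.5],[0,0,0],1],[[-0.5,0,-13.5],[0,0,0],1],[[-0.5,0,-14.5],[0,0,0],1],[[-0.5,0,-15.5],[0,0,0],1],[[-0.5,0,-16],[0,0,0],1],[[-0.5,0,-16],[0,0,0],1]]'

```text
clock: 2.83
tool_pos: [0.5045, -0.035, 0.1431]
tool_rot: [2.221, 2.221, 0.0]
contact_force: [-0.5, -0.4, 3.6]
opening: -0.0001
```

Call:
play_rows --moves '[[[0,0,-0.5],[0,0,0],1],[[0,0,-1],[0,0,0],1],[[0,0,-1.5],[0,0,0],1],[[0,0,-1.5],[0,0,0],1],[[0,0,-1.5],[0,0,0],1]]'

```text
clock: 3.25
tool_pos: [0.5045, -0.035, 0.1415]
tool_rot: [2.221, 2.221, 0.0]
contact_force: [-1.5, 0.4, 3.6]
opening: 0.0001
```

```bash
python3 - <<'E'
from rig import env
from h import *
for i in range(2):
    p,d=env.capture("side"); s=env.sense(); print(np.round(s['contact_force'],2),np.round(s['tool_pos'],4),s['clock'])
ci=env.camera_info("side"); D=np.load("side_top.npz")
# board sink from depth: board top points near original height
X0,_,_=cloud(D['d'],ci,np.ones_like(d,bool)); m0=(D['d']>0)&(d>0)
A,u,v=cloud(D['d'],ci,m0);B,_,_=cloud(d,ci,m0)
L=tos([.558,.0722],1.113,A[:,:2])
k=(abs(A[:,2]-.047)<.006)&(abs(L[:,1])<.07)&(L[:,0]>-.05)&(L[:,0]<.155)&(abs(A[:,2]-B[:,2])<.015)
k2=(abs(A[:,2]-.071)<.006)&(I(L[:,::-1])>3)&(L[:,0]>-.02)&(abs(A[:,2]-B[:,2])<.015)
for kk in(k,k2): print(kk.sum(),np.median(A[kk,2]),np.median(B[kk,2]),np.mean(A[kk,2]-B[kk,2])*1000)
xs=np.arange(-.12,.121,.01); W=tow([.558,.0722],1.113,np.c_[xs,mid(xs)])
for x,w in zip(xs,W): print(round(x,2),np.round((w-W[0])*1000,1))
E
```

```text
[-1.    0.35  4.04] [ 0.5045 -0.035   0.1415] 3.3
[-1.32 -0.22  4.67] [ 0.5045 -0.035   0.1415] 3.35
7999 0.04611973715861437 0.043953264773054605 2.1139556174681773
1004 0.07008930568482231 0.0679178506087425 2.1807002908641735
-0.12 [0. 0.]
-0.11 [9.5 6.5]
-0.1 [18.7 13.1]
-0.09 [27.2 20. ]
-0.08 [34.8 27.5]
-0.07 [41.2 35.5]
-0.06 [46.3 44.1]
-0.05 [50.  53.4]
-0.04 [52.4 63.3]
-0.03 [53.7 73.9]
-0.02 [54.1 84.8]
-0.01 [53.7 96.2]
-0.0 [ 53.  107.6]
0.01 [ 52.3 119.1]
0.02 [ 52.  130.4]
0.03 [ 52.3 141.4]
0.04 [ 53.6 151.9]
0.05 [ 56.1 161.9]
0.06 [ 59.8 171.2]
0.07 [ 64.9 179.8]
0.08 [ 71.3 187.8]
0.09 [ 78.9 195.3]
0.1 [ 87.4 202.2]
0.11 [ 96.5 208.8]
0.12 [106.1 215.3]
```

The board has sunk 2.1 mm, measured independently from depth, at about 4 N. That is the depth I want, so I'll slide to mark1.

Call:
play_rows --moves '[[[4.5,3.2,0],[0,0,0],1],[[9.5,6.5,0],[0,0,0],1],[[14,9.8,0],[0,0,0],1],[[18.7,13.1,0],[0,0,0],1],[[23,16.5,0],[0,0,0],1],[[27.2,20,0],[0,0,0],1],[[31,23.7,0],[0,0,0],1],[[34.8,27.5,0],[0,0,0],1],[[34.8,27.5,0],[0,0,0],1],[[34.8,27.5,0],[0,0,0],1]]'

```text
clock: 4.18
tool_pos: [0.5406, -0.0066, 0.1416]
tool_rot: [2.221, 2.221, 0.004]
contact_force: [0.5, 2.9, 3.1]
opening: 0.0002
```

```bash
cat > chk.py <<'E'
from rig import env
from h import *
from scipy.optimize import minimize
s=env.sense(); print(np.round(s['contact_force'],2),np.round(s['tool_pos'],4))
P0=[.558,.0722];th=1.113
tp=tos(P0,th,s['tool_pos'][None,:2])[0]; print("tip in spoon",np.round(tp*1000,1),"mid y",np.round(mid(tp[0])*1000,1))
p,d=env.capture("side"); ci=env.camera_info("side"); D=np.load("side_top.npz")
m0=(D['d']>0)&(d>0)
A,u,v=cloud(D['d'],ci,m0);B,_,_=cloud(d,ci,m0)
L=tos(P0,th,A[:,:2])
k=(abs(A[:,2]-.047)<.006)&(abs(L[:,1])<.07)&(L[:,0]>-.24)&(L[:,0]<.155)&(abs(A[:,2]-B[:,2])<.008)
print("sink mm",np.median(A[k,2]-B[k,2])*1000,k.sum())
# spoon shift: optical flow style image compare around bowl / visible parts
n=p[:,:,::-1].copy(); cv2.imwrite("pics/c_%05d.png"%int(s['clock']*100),cv2.resize(n[120:350,120:360],None,fx=2.5,fy=2.5)); print("c_%05d"%int(s['clock']*100), env.sense()['clock'])
E
python3 chk.py
```

```text
[0.54 2.88 3.06] [ 0.5406 -0.0066  0.1416]
tip in spoon [-78.4 -19.2] mid y -19.5
sink mm 1.973688494152026 10786
c_00418 4.2333
```

View pics/c_00418.png

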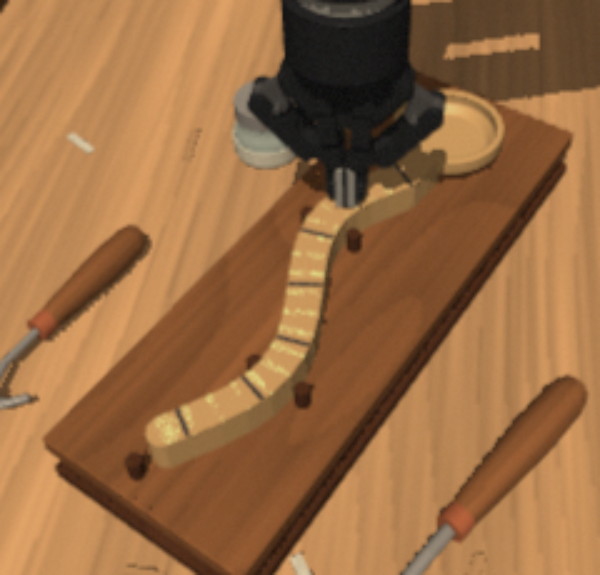

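Tip is on mark1 (−78.4 mm along, 0.3 mm off the middle line), sink is 2.0 mm and the spoon is in place. Next is mark2.

Call:
play_rows --moves '[[[3.3,3.9,0],[0,0,0],1],[[6.4,8,0],[0,0,0],1],[[9.1,12.2,0],[0,0,0],1],[[11.5,16.6,0],[0,0,0],1],[[13.5,21.2,0],[0,0,0],1],[[15.2,25.9,0],[0,0,0],1],[[16.5,30.7,0],[0,0,0],1],[[17.2,33.8,0],[0,0,0],1],[[17.6,35.8,0],[0,0,0],1],[[17.6,35.8,0],[0,0,0],1],[[17.6,35.8,0],[0,0,0],1],[[17.6,35.8,0],[0,0,0],1]]'

```text
clock: 5.23
tool_pos: [0.5573, 0.0289, 0.1416]
tool_rot: [-2.222, -2.221, -0.003]
contact_force: [0.8, 1.9, 4.2]
opening: -0.0002
```

```bash
python3 chk.py
```

```text
[0.81 1.86 4.22] [0.5573 0.0289 0.1416]
tip in spoon [-39.1 -18.5] mid y -18.8
sink mm 2.0189190380930295 10745
c_00523 5.2833
```

Mark2 is on target. Next is mark3.

Call:
play_rows --moves '[[[0.8,5,0],[0,0,0],1],[[1.3,10,0],[0,0,0],1],[[1.6,15,0],[0,0,0],1],[[1.7,20,0],[0,0,0],1],[[1.6,25,0],[0,0,0],1],[[1.4,30,0],[0,0,0],1],[[1.1,35,0],[0,0,0],1],[[0.9,39.5,0],[0,0,0],1],[[0.7,42.5,0],[0,0,0],1],[[0.6,44,0],[0,0,0],1],[[0.6,44,0],[0,0,0],1],[[0.6,44,0],[0,0,0],1]]'

```text
clock: 6.28
tool_pos: [0.5575, 0.0729, 0.1414]
tool_rot: [-2.221, -2.221, -0.001]
contact_force: [-0.1, 0.1, 4.4]
opening: -0.0001
```

```bash
python3 chk.py
```

```text
[-0.13  0.1   4.42] [0.5575 0.0729 0.1414]
tip in spoon [0.4 0.8] mid y 0.2
sink mm 2.1865360353006196 10397
c_00628 6.3333
```

View pics/c_00628.png

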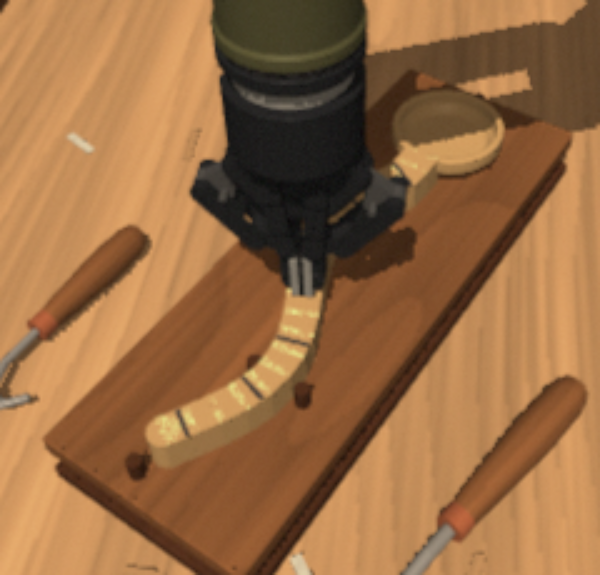

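Call:
play_rows --moves '[[[-0.2,5,0],[0,0,0],1],[[-0.5,10,0],[0,0,0],1],[[-0.7,15,0],[0,0,0],1],[[-0.9,20,0],[0,0,0],1],[[-1,25,0],[0,0,0],1],[[-0.8,30,0],[0,0,0],1],[[-0.4,35,0],[0,0,0],1],[[0.1,39.5,0],[0,0,0],1],[[0.5,42.5,0],[0,0,0],1],[[0.8,44,0],[0,0,0],1],[[0.8,44,0],[0,0,0],1],[[0.8,44,0],[0,0,0],1]]'

```text
clock: 7.33
tool_pos: [0.5581, 0.1169, 0.1413]
tool_rot: [-2.221, -2.22, -0.001]
contact_force: [-0.2, 0.6, 3.3]
opening: -0.0001
```

```bash
python3 chk.py
```

```text
[-0.18  0.56  3.31] [0.5581 0.1169 0.1413]
tip in spoon [40.2 19.6] mid y 19.1
sink mm 2.2822113935209094 9370
c_00733 7.3833
```

The picture shows the tip on mark3 and the spoon unmoved; mark4 has since been reached too. Next is mark5.

Call:
play_rows --moves '[[[1.3,5,0],[0,0,0],1],[[2.9,9.8,0],[0,0,0],1],[[4.7,14.5,0],[0,0,0],1],[[6.7,19.1,0],[0,0,0],1],[[9.1,23.5,0],[0,0,0],1],[[11.8,27.7,0],[0,0,0],1],[[14.8,31.8,0],[0,0,0],1],[[16.8,34.2,0],[0,0,0],1],[[18.1,35.7,0],[0,0,0],1],[[18.1,35.7,0],[0,0,0],1],[[18.1,35.7,0],[0,0,0],1],[[18.1,35.7,0],[0,0,0],1]]'

```text
clock: 8.38
tool_pos: [0.5767, 0.1526, 0.1415]
tool_rot: [-2.222, -2.221, -0.002]
contact_force: [-1.2, 2.2, 4.4]
opening: -0.0
```

```bash
python3 chk.py
```

```text
[-1.17  2.21  4.37] [0.5767 0.1526 0.1415]
tip in spoon [80.4 18.8] mid y 18.9
sink mm 2.0647563725200784 9097
c_00838 8.4333
```

Call:
play_rows --moves '[[[3.6,3.7,0],[0,0,0],1],[[7.5,7.4,0],[0,0,0],1],[[11.7,11,0],[0,0,0],1],[[16,14.3,0],[0,0,0],1],[[20.6,17.7,0],[0,0,0],1],[[25.1,20.9,0],[0,0,0],1],[[29.8,24.1,0],[0,0,0],1],[[32.8,26.1,0],[0,0,0],1],[[34.5,27.3,0],[0,0,0],1],[[34.5,27.3,0],[0,0,0],1],[[34.5,27.3,0],[0,0,0],1],[[34.5,27.3,0],[0,0,0],1]]'

```text
clock: 9.43
tool_pos: [0.6116, 0.1797, 0.1417]
tool_rot: [2.221, 2.221, 0.003]
contact_force: [-0.6, 1.3, 4.7]
opening: -0.0003
```

```bash
python3 chk.py
```

```text
[-0.55  1.32  4.69] [0.6116 0.1797 0.1417]
tip in spoon [120.2  -0.6] mid y -0.1
sink mm 1.9050204510564703 9504
c_00943 9.4833
```

View pics/c_00943.png

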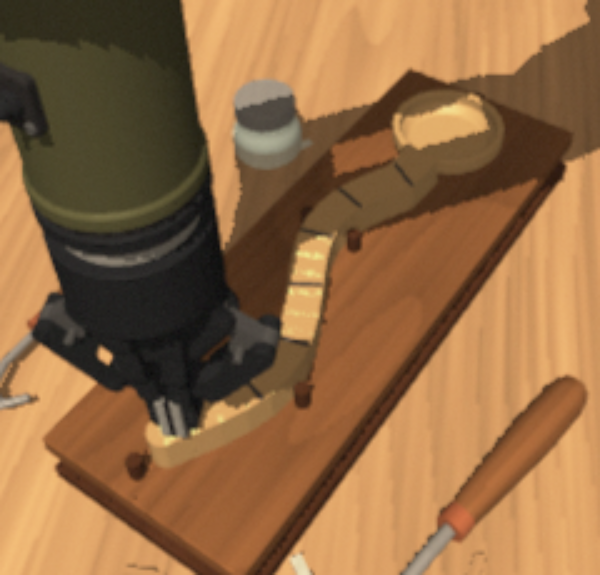

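Call:
play_rows --moves '[[[3,2,0],[0,0,0],1],[[6,4,0],[0,0,0],1],[[8,5.2,0],[0,0,0],1],[[8,5.2,1],[0,0,0],1],[[8,5.2,2],[0,0,0],1],[[8,5.2,4],[0,0,0],1],[[8,5.2,8],[0,0,0],1],[[8,5.2,18],[0,0,0],1],[[8,5.2,38],[0,0,0],1],[[8,5.2,68],[0,0,0],1],[[8,5.2,98],[0,0,0],1],[[8,5.2,120],[0,0,0],1]]'

```text
clock: 10.48
tool_pos: [0.6198, 0.1847, 0.2648]
tool_rot: [2.22, 2.22, 0.005]
contact_force: [0.1, 0.0, -1.3]
opening: -0.0003
```

Call:
play_rows --moves '[[[0,0,15],[0,0,0],1],[[0,0,30],[0,0,0],1],[[0,0,35],[0,0,0],1],[[0,0,35],[0,0,0],1],[[0,0,35],[0,0,0],1],[[0,0,35],[0,0,0],1]]'

```text
clock: 10.98
tool_pos: [0.6183, 0.1843, 0.2953]
tool_rot: [-2.221, -2.221, 0.003]
contact_force: [-0.7, 0.3, 0.2]
opening: 0.0001
```

```bash
python3 chk.py; python3 - <<'E'
from rig import env
from h import *
from scipy.optimize import minimize
for n in ["side","scene"]:
    p,d=env.capture(n); ci=env.camera_info(n)
    r=env.trace("spoon",n)
    if not r: print(n,"none"); continue
    X,u,v=cloud(d,ci,r[0]['region']); top=np.abs(X[:,2]-.071)<.006; T=X[top,:2]
    f=lambda q: np.mean(np.minimum(I(tos(q[:2],q[2],T)[:,::-1]),4.)*-1)
    s=minimize(f,[.558,.0722,1.113],method="Nelder-Mead"); print(n,s.x,s.fun,np.median(X[top,2]))
    D=np.load(n+"_top.npz"); df=cv2.absdiff(p,D['p']).max(2); cv2.imwrite(f"pics/end_{n}.png",np.hstack([p[:,:,::-1][:, 60:450],cv2.cvtColor(df,cv2.COLOR_GRAY2BGR)[:,60:450]]))
E
```

```text
[-0.65  0.26  0.24] [0.6183 0.1843 0.2953]
tip in spoon [127.3  -4.5] mid y -4.2
sink mm -0.01078171263640959 11461
c_01098 11.0333
side [0.55628085 0.07328164 1.11449431] -3.0223675203767 0.06986029786233655
scene [0.558  0.0722 1.113 ] nan nan
  return _methods._mean(a, axis=axis, dtype=dtype,
  ret = ret.dtype.type(ret / rcount)
```

View pics/end_scene.png

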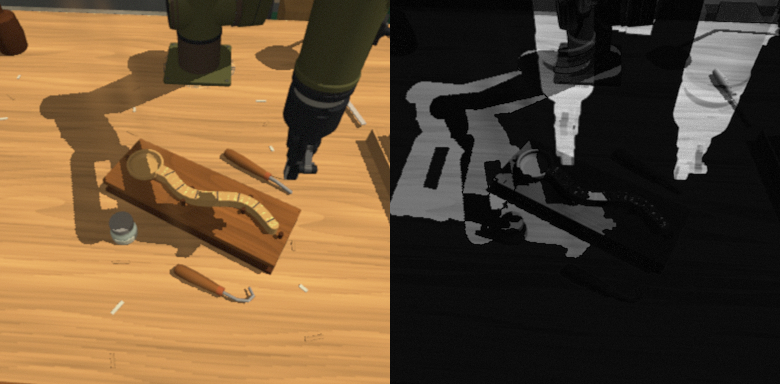

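```bash
python3 - <<'E'
from rig import env
env.job_done(); print(env.sense()['clock'])
E
```

```text
the job is handed in; nothing more can be done
the job is handed in; nothing more can be done
```

I ran the closed fingertips along the handle in one slide from mark0 to mark6, continued about 7 mm towards the tip, then lifted clear and handed the job in at about 11 s.

- **Position:** at each mark the tip was within about 2 mm of the fitted mark. That fit came from three cameras that agreed to about 4 mm.
- **Touch:** the pressing force was about 3–5 N at every stop. The board sank 1.9–2.3 mm there, measured from the side camera's depth.
- **After lifting:** the board was back at 0.0 mm and the wrist force was about zero. The side-camera fit put the spoon within 0.2 mm of where it started. The tools and the jar showed no movement in the scene picture, only shadow changes.
- **Failed check:** the final spoon fit from the scene camera gave no result, because the detector's region held no points at the spoon's height. The scene picture, which I looked at instead, showed the spoon in place.

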